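Fit and leak-test an air tee on the deburring bench

TASK

Screw the brass air tee on the manifold clockwise down its stub until you feel it come up tight on the collar, then keep turning the same way, against the stiffness, until its two outlets line up with the ridges on the manifold, and let go; a line-up before it is tight does not count. Then start the leak test: press the roller of the limit switch's lever down until it clicks, at the end of its travel, and let it spring back. Leave the spanner, the can and the die grinder where they are.

Things in the scene. Friction and masses are not known exactly. Their poses are not given: they have to be found in the camera images.
- manifold: painted grey air manifold block, fixed, 160 x 100 x 45 mm high; origin at the centre of its underside on the bench, z up. Two plain steel ridges (24 x 5 mm, 4 mm high) stand on its top along its x axis, one at each end, 50 to 74 mm from the middle: the marks
- collar (a point): centre of the top of the round steel collar (36 mm diameter, 20 mm high) of the threaded stub in the middle of the manifold; screw axis vertical. The tee runs down easily (0.05 N m) for 1.6 to 3.8 rad until it seats on the collar; then tee and stub turn on together stiffly (0.55 N m) and stay where left. The marks come 0.35 to 1.3 rad after seating; half a turn more reaches the next line-up
- tee_mid (a point): centre of the brass tee, on the screw axis, about 110 mm above the bench, already started on the thread (1.5 mm a turn, clockwise from above is down). Its run is a level bar along this point's x, 90 mm long, end rims 28 mm in diameter, the same after half a turn. Grip from above across y at its middle block: 30 (x) by 24 (y) by 26 mm high, flat sides; below it a 23 mm branch, 30 mm from 33 mm down
- switch: limit switch, aluminium box 50 x 44 x 66 mm high, fixed on a steel foot plate 110 x 70 x 6 mm; its front faces its -x side, origin on the bench, 5 mm inside the box's front face; z up
- roller (a point): centre of the black roller (22 mm diameter, 24 mm wide, axle along the switch's y) at the end of the switch's lever; the pivot is 54 mm above the bench over the switch's origin, the roller 58 mm from it towards the switch's -x and, at rest, 20 degrees above level: about 74 mm above the bench. The lever bar runs 31 mm to the switch's -y side of it. Only the bench is below
- roller_lever (a joint): angle of the sprung lever: 0 at rest, grows as the roller is pressed down; it clicks at 0.42 rad (roller about 24 mm lower) and meets its end stop at 0.55 rad (31 mm lower). Takes about 4 N at the roller and springs back when let go
- spanner: loose steel spanner, 160 mm long, lying on the bench between manifold and switch (bystander)
- paste_can: loose steel can, 60 mm diameter, 65 mm high (bystander)
- die_grinder: loose die grinder, 200 mm long, 38 mm high, lying on the bench (bystander)
Things that resemble listed ones, but are neither listed nor needed, are in the scene too. What is meant by the manifold is not green or orange, and is the smaller of those in its own colour.

How it is judged:
By the outcome, as a careful person would: the job done as asked, in the order asked, and still so for the second after the job is handed in, with the robot touching nothing.
It also fails if it takes over 64 s, if anything falls off the work surface, if the arm or the gripper's body presses on something with over 40 N, if the wrist force passes 120 N, or if a joint passes its speed limit or range.

ROBOT

A 6-joint arm with a two-finger parallel gripper is mounted at the origin on the work surface. World frame = base frame: x ahead of the robot, y to its left, z up, the work surface at z = 0. Lengths are in m, angles in rad, forces in N, time in s.
With the tool pointing down it reaches from about 0.35 to 0.875 m from the base axis. Payload 15.5 kg.
Tool frame: the origin (TCP) lies between the finger pads; the fingertips stand 14 mm ahead of it and the grasp point (between the pads) lies 5 mm behind it; y points along the fingers, z is the direction in which the jaws open and shut, and the axes are right-handed (so a half turn about y gives the same grasp; the last joint's range is limited). The gripper opens to 85 mm and grips with 20 to 120 N. Pads are 22 mm wide; open, the fingers measure 114 mm over their backs; the gripper's body (76 mm by 85 mm) begins 54 mm behind the grasp point. The pads swing forward as they close: fully open they stand 13 mm farther back than shut.
Start: joints at [-1.371, 0.494, 1.345, -0, 1.302, -0.096], TCP at [0.182, -0.598, 0.245] pointing down, gripper open.
Joint ranges: [-2.91, 2.91], [-0.82, 2.16], [0.22, 2.67], [-1.22, 4.37], [0.12, 2.79], [-3.08, 3.08]. Speed limits (rad/s): [1.89, 1.89, 2.57, 3.01, 3.01, 3.01].

INTERFACE

Orientations are given as a unit quaternion [x, y, z, w].
In Python, from plant import manip gives the robot as it stands. The module is installed in compiled form; this text tells all that it offers.
- The arm moves only by the tool arm_command, never from a script. Its argument "plan" is a list of rows, each a list of 7 numbers: the shift along the tool's x, y, z each as a share of 40 mm, from -1 to 1, then the turn, a rotation vector about the tool's x, y, z each as a share of 8 degrees, from -1 to 1, then the closure, from -1 (fully open) to 1 (shut), so that 0 is half open. A call has exactly 5 rows; each row shifts and turns the commanded pose from where the row before left it, along the tool's axes as they then stand; what a row does not reach is not made up. A row lasts 1/8 s, in which the tool goes at most 62.5 mm and 10.7 degrees, less where a joint would pass 70% of its speed; a pose out of reach is approached as far as the arm can. A call with a number of a shift or a turn outside -1 to 1 is refused whole. A call with a gripper value outside its range is refused whole. The fingers move at their own pace and stop on an object; the grip force is fixed at half the most. Time passes only in rows, so rows that do not move let the fingers close, or fill a call up. It gives the time, the measured TCP pose, the force and the opening at its end, in the units of the state.
- manip.sense(): the state, without advancing time (a new reading comes with each control period).
- manip.snapshot(name): name is "scene" or "side" or "wrist"; returns a dict with "color" (400x640x3 uint8, blue, green, red), "mtx" (3x3 intrinsics, pixels), "xyz" and "rotation" of the camera in the world; the wrist camera has in their place "tool_from_camera" (4x4, takes a point from camera to tool coordinates, whose origin is the TCP and whose axes are the tool frame's). Camera axes: x right, y up, looking along -z (the intrinsics and any distortion apply to the point x, -y, -z); pixel columns grow to the right and rows downward; lengths in m; the calibration is good to about 2 mm. A picture is of the moment at which its call begins: read the wrist's pose just before it. There is no depth.
- manip.finish_job(): hands the job in, once; it reports no verdict.
The state is a dict: "clock": time; "q": joint angles; "joint_vel": joint speeds; "effort": joint torques, N m; "tool_pos": TCP position; "tool_rot": TCP orientation; "force": force on the tool from outside, world axes, zero at the start; "torque": the same for the moment, N m; "grip_width": opening from 0.0 (shut) to 1.0 (fully open).
Only numpy, scipy, OpenCV 4.12 (cv2) and the standard library are available. Lean on these libraries where they do the work, as an engineer would, in place of code of your own. Each camera call takes 0.05 s, during which the arm holds its last target.

## Working session

There is one attempt and no reset: what is moved stays moved. The work goes in short steps, Python scripts to look and compute and a tool call to move; the robot and the scene stay as the last step left them, time stands still between calls to the robot, and variables do not carry over. Pictures are saved under pics/ and viewed, and the job is handed in when it is done.

Besides the shell and the picture viewer there is one more tool, called after "Emit:" by a JSON object that holds its "api" and its "payload". arm_command: Moves the arm, as the interface text tells. Its arguments: {"type":"object","properties":{"plan":{"type":"array"}},"required":["plan"]}

```bash
mkdir -p pics
python3 - <<'E'
from plant import manip
import cv2,numpy as np
s=manip.sense()
for k in s: print(k,np.round(s[k],4))
for n in ["scene","side","wrist"]:
    d=manip.snapshot(n); cv2.imwrite(f"pics/{n}0.png",d["color"])
    np.savez(f"pics/{n}0.npz",**d)
    print(n,{k:np.round(v,4).tolist() for k,v in d.items() if k!="color"})
E
```

```text
clock 0.0
q [-1.3705  0.4942  1.3461  0.      1.3025 -0.0955]
joint_vel [-0.0009  0.0016  0.0008  0.0004  0.0007  0.0016]
effort [-1.50000e-03 -8.82159e+01 -3.83868e+01 -1.00000e-04  1.01000e-02
 -1.00000e-04]
tool_pos [ 0.1821 -0.5975  0.2447]
tool_rot [-0.1042  0.6998 -0.699   0.1042]
force [ 0.1339 -0.7733  0.0988]
torque [ 0.0102  0.0539 -0.0717]
grip_width 0.9982
scene {'mtx': [[373.177, 0.0, 315.6286], [0.0, 373.177, 194.4393], [0.0, 0.0, 1.0]], 'xyz': [0.946, -0.0073, 0.832], 'rotation': [0.1895, 0.1766, 0.6728, 0.693]}
side {'mtx': [[415.7718, 0.0, 317.3731], [0.0, 415.7718, 200.7023], [0.0, 0.0, 1.0]], 'xyz': [0.4322, -0.8702, 0.5882], 'rotation': [0.506, -0.0287, -0.0293, 0.8616]}
wrist {'mtx': [[293.0004, 0.0, 317.7944], [0.0, 293.0004, 198.3122], [0.0, 0.0, 1.0]], 'tool_from_camera': [[-0.0018, -0.9504, -0.3111, -0.0806], [0.0001, 0.3111, -0.9504, -0.1288], [1.0, -0.0017, -0.0005, 0.0003], [0.0, 0.0, 0.0, 1.0]]}
```

View pics/scene0.png

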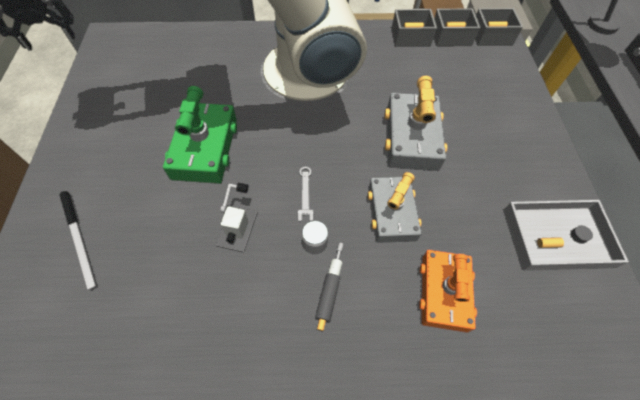

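View pics/side0.png

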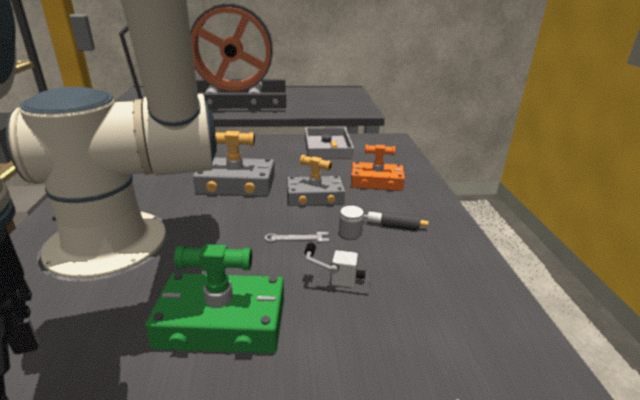

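View pics/wrist0.png

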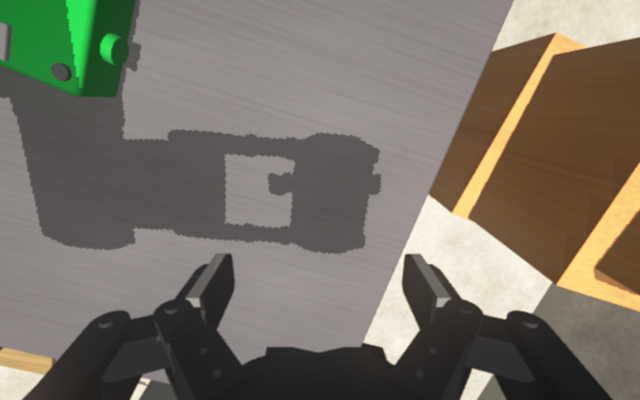

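```bash
cat > h.py <<'E'
import numpy as np,cv2
from scipy.spatial.transform import Rotation as R
def cam(d,tool=None):
    if "xyz" in d: return np.array(d["xyz"]),R.from_quat(d["rotation"]).as_matrix()
    T=np.array(d["tool_from_camera"]); p,q=tool; r=R.from_quat(q).as_matrix()
    return p+r@T[:3,3], r@T[:3,:3]
def ray(d,uv,tool=None):
    c,M=cam(d,tool); K=d["mtx"]
    v=np.array([(uv[0]-K[0,2])/K[0,0],-(uv[1]-K[1,2])/K[1,1],-1]); v=M@v
    return c,v/np.linalg.norm(v)
def onz(d,uv,z,tool=None):
    c,v=ray(d,uv,tool); return c+v*(z-c[2])/v[2]
def tri(rays):
    A=0;b=0
    for c,v in rays:
        P=np.eye(3)-np.outer(v,v); A=A+P; b=b+P@c
    x=np.linalg.solve(A,b); return x,[np.linalg.norm((np.eye(3)-np.outer(v,v))@(x-c)) for c,v in rays]
def proj(d,p,tool=None):
    c,M=cam(d,tool); q=M.T@(np.asarray(p)-c); K=d["mtx"]
    return np.array([K[0,0]*q[0]/-q[2]+K[0,2], K[1,1]*-q[1]/-q[2]+K[1,2]])
E
python3 - <<'E'
import cv2
a=cv2.imread("pics/scene0.png")
cv2.imwrite("pics/s_man.png",cv2.resize(a[160:250,355:435],None,fx=6.5,fy=6.5,interpolation=cv2.INTER_CUBIC))
cv2.imwrite("pics/s_sw.png",cv2.resize(a[170:255,205:275],None,fx=6.5,fy=6.5,interpolation=cv2.INTER_CUBIC))
a=cv2.imread("pics/side0.png")
cv2.imwrite("pics/d.png",cv2.resize(a[145:300,260:400],None,fx=3.8,fy=3.8,interpolation=cv2.INTER_CUBIC))
E
```

```text
(no output)
```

View pics/s_man.png

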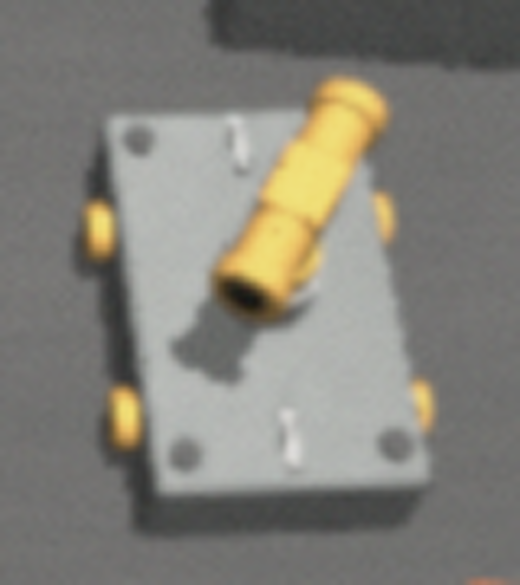

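View pics/s_sw.png

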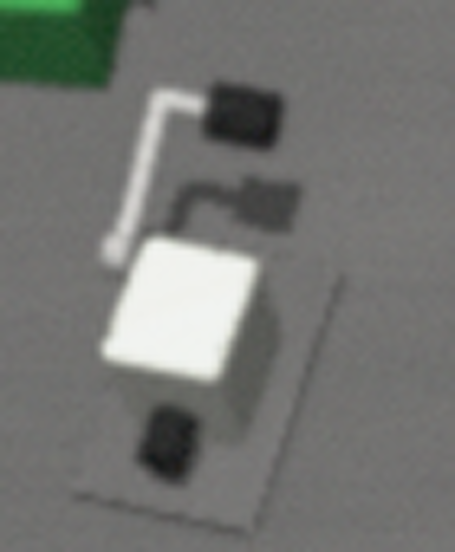

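View pics/d.png

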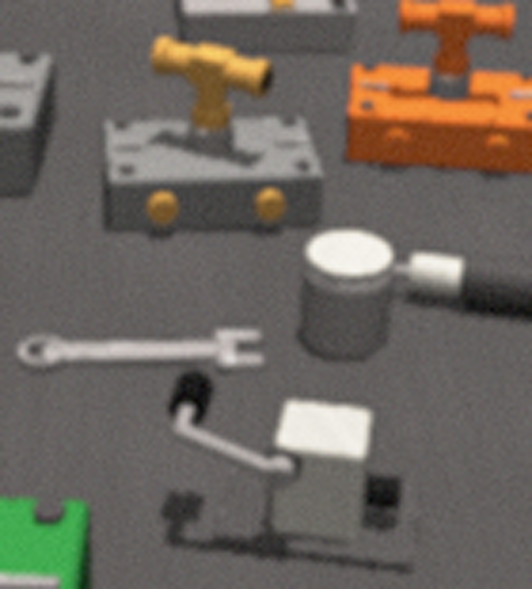

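Run:
```python
from h import *
S=dict(np.load("pics/scene0.npz"));D=dict(np.load("pics/side0.npz"))
f=lambda x,y:(355+x/6.5-.4,160+y/6.5-.4)
a,b=onz(S,f(238,145),.049),onz(S,f(291,438),.049)
m=(a+b)/2;print("ridges",a,b,m,np.linalg.norm(a-b),"dir",np.degrees(np.arctan2(*(b-a)[1::-1])))
c=onz(S,f(303,190),.123);print("tee top",c)
e1,e2=onz(S,f(350,100),.115),onz(S,f(250,283),.115)
print("tee ends",e1,e2,np.linalg.norm(e1-e2),np.degrees(np.arctan2(*(e2-e1)[1::-1])))
corn=[onz(S,f(*p),.045)[:2] for p in [(105,117),(350,110),(430,485),(155,492)]];print(np.round(corn,4),np.mean(corn,0))
g=lambda x,y:(205+x/6.5-.4,170+y/6.5-.4)
h=lambda x,y:(260+x/3.8-.4,145+y/3.8-.4)
print("roller",tri([ray(S,g(244,115)),ray(D,h(190,393))]), onz(S,g(244,115),.076))
box=[onz(S,g(*p),.072)[:2] for p in [(152,237),(260,262),(215,380),(103,350)]];print(np.round(box,4),np.mean(box,0))
for p in [(216,.0)]:pass
print("foot",[onz(S,g(*p),.006) for p in [(75,493),(255,530),(343,275)]])
```

```text
ridges [0.46311844 0.20378748 0.049     ] [0.58602532 0.20624645 0.049     ] [0.52457188 0.20501697 0.049     ] 0.1229314715706199 dir 1.146154296374343
tee top [0.5273776  0.20366272 0.123     ]
tee ends [0.48619586 0.22813515 0.115     ] [0.55864454 0.18270886 0.115     ] 0.08551233571698556 -32.08825535624226
[[0.4466 0.1552]
 [0.4459 0.2504]
 [0.6038 0.254 ]
 [0.6038 0.1562]] [0.52501648 0.20394287]
roller (array([ 0.4839553 , -0.15782147,  0.07577567]), [np.float64(0.0013471976244891293), np.float64(0.001347197624489139)]) [ 0.48555601 -0.15815559  0.076     ]
[[ 0.5329 -0.1882]
 [ 0.5439 -0.1493]
 [ 0.5893 -0.1619]
 [ 0.5768 -0.2013]] [ 0.56072993 -0.17515633]
foot [array([ 0.60209622, -0.22280579,  0.006     ]), array([ 0.61825249, -0.15663522,  0.006     ]), array([ 0.51548053, -0.12967218,  0.006     ])]
```

Run:
```python
from h import *
from plant import manip
s=manip.sense();M=R.from_quat(s["tool_rot"]).as_matrix();print(M.round(3))
z=np.degrees(np.arctan2(M[1,2],M[0,2]));print(z,np.degrees(s["q"][0]),np.degrees(s["q"][5]))
```

```text
[[-0.957 -0.     0.292]
 [-0.292  0.001 -0.957]
 [-0.    -1.    -0.001]]
-73.05197138166609 -78.52359051948093 -5.471647502388721
```

Emit:
{"api": "arm_command", "payload": {"plan": [[-0.7,0,-0.83,0,0,0,-1],[-0.7,0,-0.83,0,0,0,-1],[-0.7,0,-0.83,0,0,0,-1],[-0.7,0,-0.83,0,0,0,-1],[-0.7,0,-0.83,0,0,0,-1]]}}

```text
clock: 0.78
tool_pos: [0.2681, -0.3969, 0.2452]
tool_rot: [-0.104, 0.699, -0.699, 0.104]
force: [1.6, -0.1, 0.4]
grip_width: 0.997
```

Emit:
{"api": "arm_command", "payload": {"plan": [[-0.7,0,-0.83,0,0,0,-1],[-0.7,0,-0.83,0,0,0,-1],[-0.7,0,-0.83,0,0,0,-1],[-0.7,0,-0.83,0,0,0,-1],[-0.7,0,-0.83,0,0,0,-1]]}}

```text
clock: 1.4
tool_pos: [0.3536, -0.1974, 0.2453]
tool_rot: [0.104, -0.699, 0.699, -0.104]
force: [0.5, -0.1, -0.3]
grip_width: 0.997
```

Emit:
{"api": "arm_command", "payload": {"plan": [[-0.7,0,-0.83,0,0,0,-1],[-0.7,0,-0.83,0,0,0,-1],[-0.7,0,-0.83,0,0,0,-1],[-0.7,0,-0.83,0,0,0,-1],[-0.7,0,-0.83,0,0,0,-1]]}}

```text
clock: 2.02
tool_pos: [0.4391, 0.0024, 0.2453]
tool_rot: [0.104, -0.699, 0.699, -0.104]
force: [-0.1, 0.1, -0.3]
grip_width: 1.001
```

Emit:
{"api": "arm_command", "payload": {"plan": [[-0.7,0,-0.83,0,0,0,-1],[-0.7,0,-0.83,0,0,0,-1],[-0.7,0,-0.83,0,0,0,-1],[-0.7,0,-0.83,0,0,0,-1],[-0.7,0,-0.83,0,0,0,-1]]}}

```text
clock: 2.65
tool_pos: [0.5246, 0.202, 0.2451]
tool_rot: [0.104, -0.699, 0.699, -0.104]
force: [0.6, -1.3, 0.6]
grip_width: 1.001
```

Emit:
{"api": "arm_command", "payload": {"plan": [[0,0,0,0,-1,0,-1],[0,0,0,0,-1,0,-1],[0,0,0,0,-1,0,-1],[0,0,0,0,-1,0,-1],[0,0,0,0,-1,0,-1]]}}

```text
clock: 3.28
tool_pos: [0.5242, 0.2005, 0.2451]
tool_rot: [-0.339, 0.621, -0.621, 0.338]
force: [0.2, 0.2, 0.1]
grip_width: 1.004
```

Emit:
{"api": "arm_command", "payload": {"plan": [[0,0,0,0,-1,0,-1],[0,0,0,0,-1,0,-1],[0,0,0,0,-1,0,-1],[0,0,0,0,-1,0,-1],[0,0,0,0,-1,0,-1]]}}

```text
clock: 3.9
tool_pos: [0.5242, 0.2005, 0.2451]
tool_rot: [0.531, -0.468, 0.467, -0.53]
force: [-0.1, -0.4, -0.9]
grip_width: 1.001
```

Emit:
{"api": "arm_command", "payload": {"plan": [[0,0,0,0,-1,0,-1],[0,0,0,0,-1,0,-1],[0,0,0,0,-1,0,-1],[0,0,0,0,-1,0,-1],[0,0,0,0,-1,0,-1]]}}

```text
clock: 4.53
tool_pos: [0.5242, 0.2005, 0.2451]
tool_rot: [0.658, -0.258, 0.258, -0.658]
force: [0.0, 0.3, -0.8]
grip_width: 0.998
```

Emit:
{"api": "arm_command", "payload": {"plan": [[0,0,0,0,-1,0,-1],[0,0,0,0,-0.4,0,-1],[0,0,0,0,0,0,-1],[0,0,0,0,0,0,-1],[0,0,0,0,0,0,-1]]}}

```text
clock: 5.15
tool_pos: [0.5243, 0.2005, 0.2452]
tool_rot: [0.68, -0.194, 0.194, -0.68]
force: [0.1, 0.8, -0.5]
grip_width: 1.002
```

```bash
cat > snap.py <<'E'
import sys
from h import *
from plant import manip
def snap(n,tag):
    s=manip.sense(); d=manip.snapshot(n); cv2.imwrite(f"pics/{n}{tag}.png",d["color"])
    np.savez(f"pics/{n}{tag}.npz",tp=s["tool_pos"],tr=s["tool_rot"],**d); return s,d
def show():
    s=manip.sense();M=R.from_quat(s["tool_rot"]).as_matrix()
    print("t",round(s["clock"],2),"p",np.round(s["tool_pos"],4),"zyaw",round(np.degrees(np.arctan2(M[1,2],M[0,2])),2),"down",M[:,1].round(4),"F",np.round(s["force"],1),"T",np.round(s["torque"],3),"q",np.round(s["q"],3),"w",round(s["grip_width"],3))
if __name__=="__main__":
    show()
    for n in sys.argv[2:]: snap(n,sys.argv[1])
E
python3 snap.py 1 wrist scene
```

```text
t 5.15 p [0.5243 0.2005 0.2452] zyaw 58.1 down [-1.e-04 -0.e+00 -1.e+00] F [ 0.1  0.8 -0.5] T [-0.035  0.02  -0.048] q [ 0.259  0.404  1.505  0.     1.233 -0.755] w 1.002
```

View pics/wrist1.png

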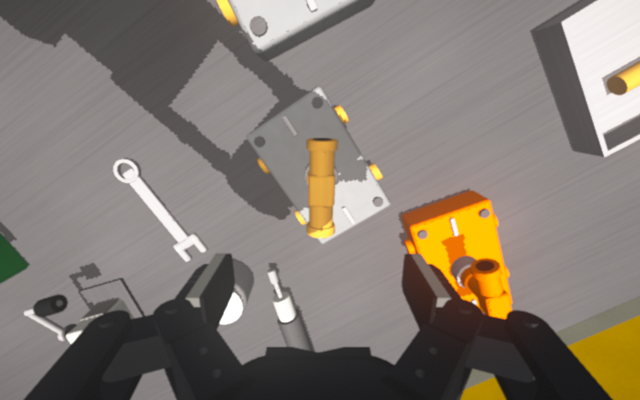

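Run:
```python
from h import *
a=cv2.imread("pics/wrist1.png"); cv2.imwrite("pics/w1c.png",cv2.resize(a[80:250,235:400],None,fx=3.5,fy=3.5,interpolation=cv2.INTER_CUBIC))
```

```text
(no output)
```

View pics/w1c.png

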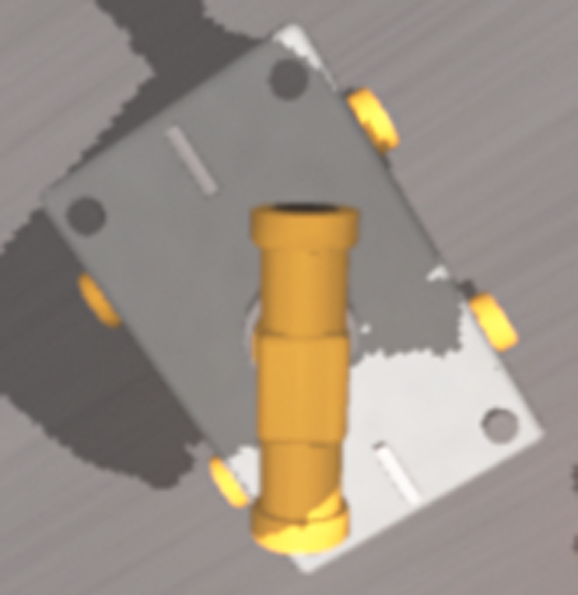

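Run:
```python
from h import *
d=dict(np.load("pics/wrist1.npz"));t=(d["tp"],d["tr"])
f=lambda x,y:(235+x/3.5-.4,80+y/3.5-.4)
P=[onz(d,f(*p),.049,t) for p in [(172,128),(210,192),(382,445),(418,505)]]
ang=lambda v:np.degrees(np.arctan2(v[1],v[0]))
print(np.round(P,4)); a=(P[0]+P[1])/2;b=(P[2]+P[3])/2
print("mid",(a+b)/2,"len",np.linalg.norm(P[3]-P[0]),np.linalg.norm(a-b),"dir",ang(b-a),ang(P[3]-P[0]))
print("block",onz(d,f(303,388),.123,t))
e1=onz(d,f(304,230),.124,t);e2=onz(d,f(300,525),.124,t);print(e1,e2,ang(e2-e1),(e1+e2)/2)
e1=onz(d,f(304,208),.122,t);e2=onz(d,f(299,552),.105,t);print(e1,e2,ang(e2-e1))
```

```text
[[0.45   0.2044 0.049 ]
 [0.4722 0.2037 0.049 ]
 [0.5727 0.2071 0.049 ]
 [0.5982 0.2066 0.049 ]]
mid [0.52326687 0.20545133 0.049     ] len 0.14817197101686105 0.12437848920673054 dir 1.290661298247141 0.8578161832349438
block [0.52246963 0.20584191 0.123     ]
[0.48833258 0.22710961 0.124     ] [0.55415065 0.18540713 0.124     ] -32.358444430756265 [0.52124162 0.20625837 0.124     ]
[0.4840637  0.22976125 0.122     ] [0.56858574 0.17635342 0.105     ] -32.28799637725033
```

Emit:
{"api": "arm_command", "payload": {"plan": [[-0.06,0.7,0.09,0,0,0,-1],[0,0.7,0,0,0,0,-1],[0,0.7,0,0,0,0,-1],[0,0.7,0,0,0,0,-1],[0,0.7,0,0,0,0,-1]]}}

```text
clock: 5.88
tool_pos: [0.5243, 0.2049, 0.1044]
tool_rot: [-0.68, 0.194, -0.194, 0.68]
force: [0.6, 0.9, -0.5]
grip_width: 1.003
```

```bash
python3 snap.py 2 wrist side
```

```text
t 5.88 p [0.5243 0.2049 0.1044] zyaw 58.13 down [ 2.e-04  1.e-04 -1.e+00] F [ 0.6  0.9 -0.5] T [0.011 0.013 0.023] q [ 0.266  0.583  1.649 -0.     0.91  -0.748] w 1.003
```

View pics/wrist2.png

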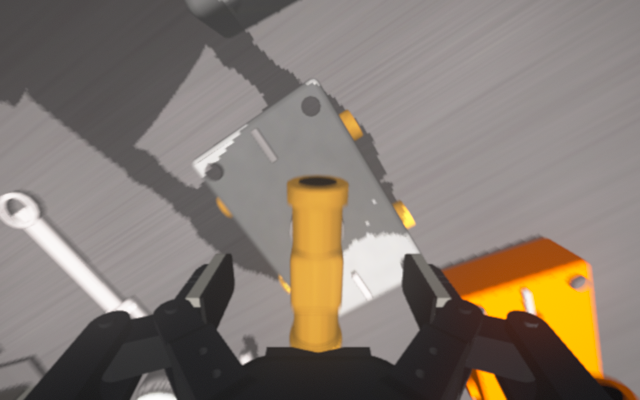

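View pics/side2.png

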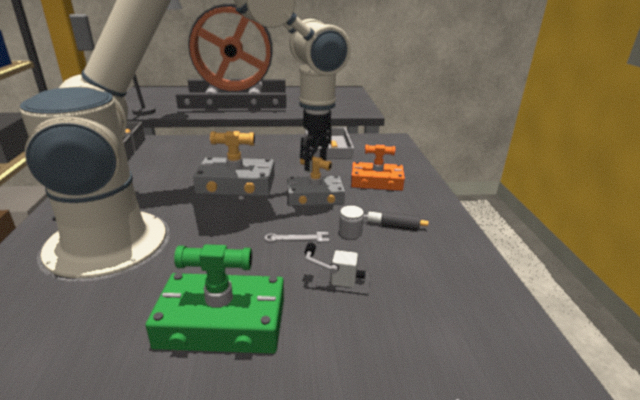

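Wrist view: the tee (column ~317, rows 180–345) is centred between the open pads. I'll close the gripper.

Emit:
{"api": "arm_command", "payload": {"plan": [[0,0,0,0,0,0,1],[0,0,0,0,0,0,1],[0,0,0,0,0,0,1],[0,0,0,0,0,0,1],[0,0,0,0,0,0,1]]}}

```text
clock: 6.6
tool_pos: [0.5243, 0.2046, 0.106]
tool_rot: [0.68, -0.194, 0.194, -0.68]
force: [-1.7, -3.3, 8.6]
grip_width: 0.27
```

```bash
python3 snap.py 3 wrist
```

```text
t 6.6 p [0.5243 0.2046 0.106 ] zyaw 58.15 down [ 6.e-04 -3.e-04 -1.e+00] F [-1.7 -3.3  8.6] T [-0.708  0.328  0.017] q [ 2.660e-01  5.810e-01  1.648e+00 -1.000e-03  9.130e-01 -7.480e-01] w 0.27
```

View pics/wrist3.png

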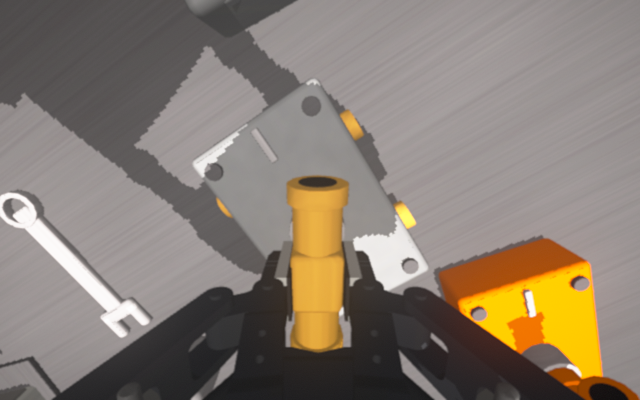

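Emit:
{"api": "arm_command", "payload": {"plan": [[0,0.001,0,0,0.5,0,1],[0,0.001,0,0,1,0,1],[0,0.001,0,0,1,0,1],[0,0.001,0,0,1,0,1],[0,0.001,0,0,1,0,1]]}}

```text
clock: 7.28
tool_pos: [0.5237, 0.2042, 0.1058]
tool_rot: [0.586, -0.396, 0.396, -0.585]
force: [-6.3, -8.1, 12.0]
grip_width: 0.27
```

```bash
python3 snap.py 4
```

```text
t 7.28 p [0.5237 0.2042 0.1058] zyaw 21.9 down [-6.0e-04 -1.1e-03 -1.0e+00] F [-6.3 -8.1 12. ] T [-1.474  0.968  0.079] q [ 2.660e-01  5.810e-01  1.649e+00 -1.000e-03  9.130e-01 -1.150e-01] w 0.27
```

Emit:
{"api": "arm_command", "payload": {"plan": [[0,0.001,0,0,1,0,1],[0,0.001,0,0,1,0,1],[0,0.001,0,0,1,0,1],[0,0.001,0,0,1,0,1],[0,0.001,0,0,1,0,1]]}}

```text
clock: 7.9
tool_pos: [0.5229, 0.204, 0.1055]
tool_rot: [-0.416, 0.572, -0.572, 0.414]
force: [-9.6, -7.3, 17.2]
grip_width: 0.269
```

```bash
python3 snap.py 4 wrist
```

```text
t 7.9 p [0.5229 0.204  0.1055] zyaw -18.1 down [-0.0021 -0.0014 -1.    ] F [-9.6 -7.3 17.2] T [-1.463  1.719  0.116] q [ 2.66e-01  5.81e-01  1.65e+00 -1.00e-03  9.13e-01  5.83e-01] w 0.269
```

View pics/wrist4.png

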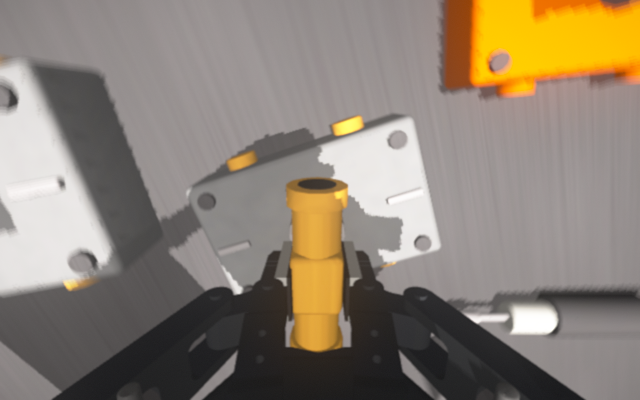

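Emit:
{"api": "arm_command", "payload": {"plan": [[0.03,-0.03,-0.02,0,0,0,1],[0,0.001,0,0,0.5,0,1],[0,0.001,0,0,0.5,0,1],[0,0,0,0,0.5,0,1],[0,0.001,0,0,0.5,0,1]]}}

```text
clock: 8.57
tool_pos: [0.522, 0.2037, 0.1059]
tool_rot: [-0.333, 0.624, -0.624, 0.331]
force: [-5.7, -1.8, 1.7]
grip_width: 0.273
```

```bash
python3 snap.py 5
```

```text
t 8.57 p [0.522  0.2037 0.1059] zyaw -33.98 down [-1.9e-03 -6.0e-04 -1.0e+00] F [-5.7 -1.8  1.7] T [-0.343  0.816  0.045] q [ 0.265  0.579  1.652 -0.     0.912  0.859] w 0.273
```

Emit:
{"api": "arm_command", "payload": {"plan": [[0,0,0,0,0.5,0,1],[0,0.001,0,0,0.5,0,1],[0,0,0,0,0.5,0,1],[0,0.001,0,0,0,0,1],[0,0,0,0,0,0,1]]}}

```text
clock: 9.2
tool_pos: [0.5218, 0.2038, 0.1058]
tool_rot: [-0.267, 0.655, -0.655, 0.265]
force: [-5.4, -0.5, 2.5]
grip_width: 0.273
```

```bash
python3 snap.py 5
```

```text
t 9.2 p [0.5218 0.2038 0.1058] zyaw -45.85 down [-2.2e-03 -5.0e-04 -1.0e+00] F [-5.4 -0.5  2.5] T [-0.205  1.042 -0.078] q [0.266 0.579 1.652 0.    0.912 1.066] w 0.273
```

Emit:
{"api": "arm_command", "payload": {"plan": [[0,0,0,0,0.5,0,1],[0,0.001,0,0,0.5,0,1],[0,0,0,0,0.5,0,1],[0,0.001,0,0,0,0,1],[0,0,0,0,0,0,1]]}}

```text
clock: 9.82
tool_pos: [0.5217, 0.2039, 0.1058]
tool_rot: [-0.197, 0.68, -0.679, 0.195]
force: [-7.9, 1.7, 2.6]
grip_width: 0.265
```

```bash
python3 snap.py 5
```

```text
t 9.82 p [0.5217 0.2039 0.1058] zyaw -57.85 down [-2.5e-03 -3.0e-04 -1.0e+00] F [-7.9  1.7  2.6] T [ 0.163  1.302 -0.035] q [2.660e-01 5.790e-01 1.653e+00 1.000e-03 9.120e-01 1.275e+00] w 0.265
```

Emit:
{"api": "arm_command", "payload": {"plan": [[0,0,0,0,0.5,0,1],[0,0.001,0,0,0.5,0,1],[0,0,0,0,0.25,0,1],[0,0,0,0,0,0,1],[0,0,0,0,0,0,1]]}}

```text
clock: 10.45
tool_pos: [0.5215, 0.2041, 0.1057]
tool_rot: [-0.137, 0.694, -0.694, 0.135]
force: [-7.0, 2.8, 3.4]
grip_width: 0.275
```

```bash
python3 snap.py 5
```

```text
t 10.45 p [0.5215 0.2041 0.1057] zyaw -67.83 down [-2.7e-03 -2.0e-04 -1.0e+00] F [-7.   2.8  3.4] T [0.384 1.45  0.337] q [2.660e-01 5.790e-01 1.653e+00 1.000e-03 9.120e-01 1.449e+00] w 0.275
```

Emit:
{"api": "arm_command", "payload": {"plan": [[0,0,0,0,0.25,0,1],[0,0.001,0,0,0.25,0,1],[0,0,0,0,0.25,0,1],[0,0,0,0,0,0,1],[0,0,0,0,0,0,1]]}}

```text
clock: 11.08
tool_pos: [0.5215, 0.2042, 0.1057]
tool_rot: [-0.1, 0.7, -0.7, 0.098]
force: [-8.4, 3.0, 3.9]
grip_width: 0.273
```

```bash
python3 snap.py 5 wrist
```

```text
t 11.07 p [0.5215 0.2042 0.1057] zyaw -73.83 down [-0.0027 -0.     -1.    ] F [-8.4  3.   3.9] T [0.582 1.538 0.366] q [2.660e-01 5.790e-01 1.653e+00 1.000e-03 9.120e-01 1.554e+00] w 0.273
```

View pics/wrist5.png

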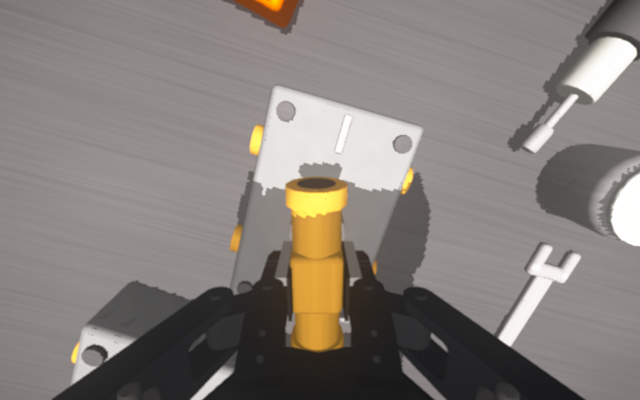

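Emit:
{"api": "arm_command", "payload": {"plan": [[0,0,0,0,0.4,0,1],[0,0.001,0,0,0.4,0,1],[0,0,0,0,0.4,0,1],[0,0.001,0,0,0.4,0,1],[0,0,0,0,0,0,1]]}}

```text
clock: 11.75
tool_pos: [0.5215, 0.2044, 0.1057]
tool_rot: [-0.021, 0.707, -0.707, 0.019]
force: [-8.9, 6.0, 3.7]
grip_width: 0.269
```

```bash
python3 snap.py 6 wrist
```

```text
t 11.75 p [0.5215 0.2044 0.1057] zyaw -86.69 down [-2.7e-03  3.0e-04 -1.0e+00] F [-8.9  6.   3.7] T [1.026 1.627 0.232] q [2.660e-01 5.790e-01 1.653e+00 1.000e-03 9.120e-01 1.779e+00] w 0.269
```

View pics/wrist6.png

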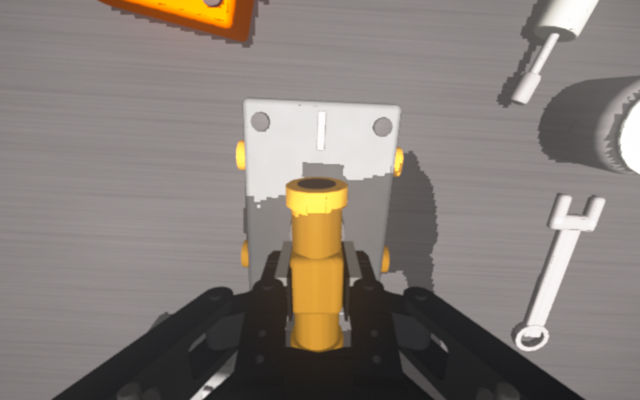

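```bash
cat > ridge.py <<'E'
import sys
from h import *
d=dict(np.load(sys.argv[1]));t=(d["tp"],d["tr"])
u0,v0,u1,v1=map(int,sys.argv[2:6])
a=d["color"][v0:v1,u0:u1]; 
cv2.imwrite("pics/crop.png",cv2.resize(a,None,fx=5,fy=5,interpolation=cv2.INTER_NEAREST))
E
python3 ridge.py pics/wrist6.npz 240 90 360 200
```

```text
(no output)
```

View pics/crop.png

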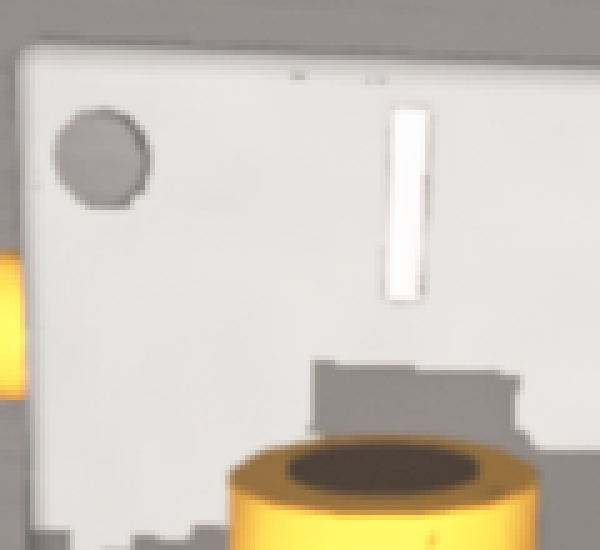

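Run:
```python
from h import *
d=dict(np.load("pics/wrist6.npz"));t=(d["tp"],d["tr"])
ang=lambda v:np.degrees(np.arctan2(v[1],v[0]))
a=onz(d,(322.4,111.6),.049,t);b=onz(d,(320.6,150),.049,t);print("ridge",a,b,ang(a-b))
# auto: fit edges of manifold via subpixel gradient rows
g=cv2.GaussianBlur(cv2.cvtColor(d["color"],cv2.COLOR_BGR2GRAY),(0,0),1).astype(float)
def fit(lo,hi,rows,sign):
    P=[]
    for r in rows:
        dx=np.gradient(g[r])[lo:hi]*sign; k=dx.argmax()
        w=dx[max(k-2,0):k+3].clip(0); P.append((lo+max(k-2,0)+(w*np.arange(len(w))).sum()/w.sum(),r))
    W=np.array([onz(d,p,.045,t)[:2] for p in P]); m=np.median(W,0)
    vx,vy,x,y=cv2.fitLine(W.astype(np.float32),cv2.DIST_HUBER,0,.001,.001).ravel(); return ang((vx,vy)),(x,y)
print(fit(238,255,list(range(106,138)),1)); print(fit(390,408,list(range(115,146)),-1))
def white(rows):
    P=[];
    for r in rows:
        seg=g[r,310:335]; w=(seg-seg.min()-0.5*(seg.max()-seg.min())).clip(0); P.append((310+(w*np.arange(25)).sum()/w.sum(),r))
    W=np.array([onz(d,p,.049,t)[:2] for p in P]);vx,vy,x,y=cv2.fitLine(W.astype(np.float32),cv2.DIST_HUBER,0,.001,.001).ravel();return ang((vx,vy)),(x,y)
print(white(range(115,147)))
```

```text
ridge [0.59669392 0.20586563 0.049     ] [0.57340393 0.20550109 0.049     ] 0.8967364395634787
(np.float32(-0.02235863), (np.float32(0.5849831), np.float32(0.25432324)))
(np.float32(0.739013), (np.float32(0.5885305), np.float32(0.15798923)))
(np.float32(0.79886156), (np.float32(0.58674884), np.float32(0.20623493)))
```

Emit:
{"api": "arm_command", "payload": {"plan": [[0,0,0,0,0,0,1],[0,0,0,0,0,0,1],[0,0,0,0,0.05,0,1],[0,0,0,0,0.1,0,1],[0,0,0,0,0.2,0,1]]}}

```text
clock: 12.42
tool_pos: [0.5215, 0.2044, 0.1057]
tool_rot: [-0.004, 0.707, -0.707, 0.002]
force: [-9.2, 6.1, 5.1]
grip_width: 0.268
```

```bash
python3 snap.py 7 wrist scene
python3 - <<'E'
import cv2
a=cv2.imread("pics/wrist7.png");cv2.imwrite("pics/w7c.png",cv2.resize(a[90:360,230:410],None,fx=2.2,fy=2.2,interpolation=cv2.INTER_CUBIC))
E
```

```text
t 12.43 p [0.5215 0.2044 0.1057] zyaw -89.46 down [-2.6e-03  4.0e-04 -1.0e+00] F [-9.2  6.1  5.1] T [1.092 1.684 0.544] q [2.660e-01 5.790e-01 1.653e+00 1.000e-03 9.120e-01 1.827e+00] w 0.268
```

View pics/w7c.png

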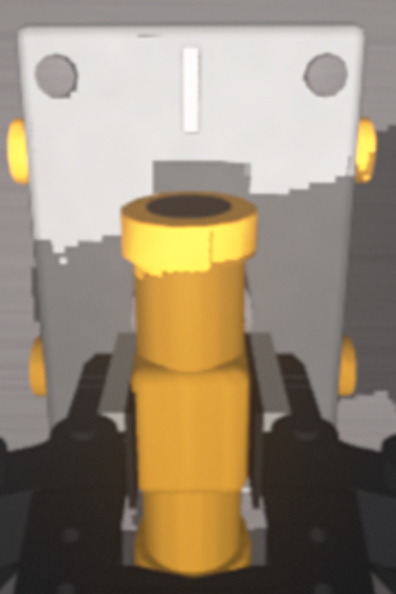

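Emit:
{"api": "arm_command", "payload": {"plan": [[0,0,0,0,0,0,-1],[0,0,0,0,0,0,-1],[0,0,0,0,0,0,-1],[0,0,0,0,0,0,-1],[0,0,0,0,0,0,-1]]}}

```text
clock: 13.15
tool_pos: [0.5231, 0.2039, 0.1056]
tool_rot: [-0.003, 0.707, -0.707, 0.003]
force: [0.1, -0.2, -0.2]
grip_width: 1.002
```

Emit:
{"api": "arm_command", "payload": {"plan": [[0,-0.7,0,0,0,0,-1],[0,-0.7,0,0,0,0,-1],[0,-0.7,0,0,0,0,-1],[0,-0.7,0,0,0,0,-1],[0,-0.7,0,0,0,0,-1]]}}

```text
clock: 13.78
tool_pos: [0.5229, 0.2039, 0.2466]
tool_rot: [0.003, -0.707, 0.707, -0.003]
force: [0.6, 0.2, -1.4]
grip_width: 0.993
```

```bash
python3 snap.py 8 wrist scene
python3 - <<'E'
import cv2
a=cv2.imread("pics/wrist8.png");cv2.imwrite("pics/w8c.png",cv2.resize(a[80:250,240:400],None,fx=3.5,fy=3.5,interpolation=cv2.INTER_CUBIC))
E
```

```text
t 13.78 p [0.5229 0.2039 0.2466] zyaw -89.45 down [-1.e-04 -0.e+00 -1.e+00] F [ 0.6  0.2 -1.4] T [-0.008 -0.04   0.017] q [ 0.265  0.403  1.503 -0.     1.236  1.827] w 0.993
```

View pics/w8c.png

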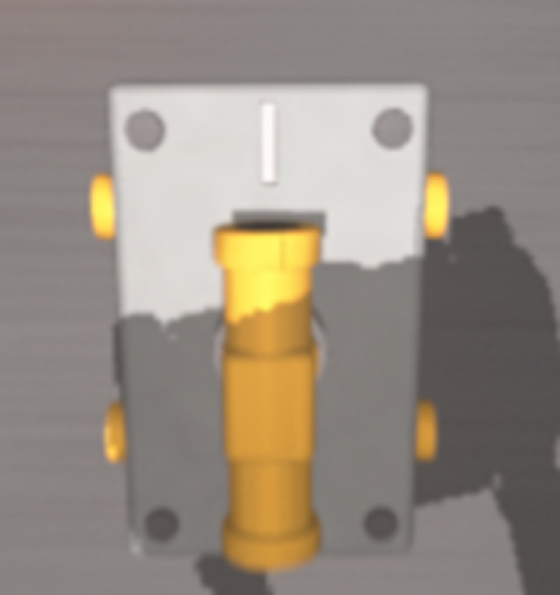

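Run:
```python
from h import *
d=dict(np.load("pics/wrist8.npz"));t=(d["tp"],d["tr"])
ang=lambda v:np.degrees(np.arctan2(v[1],v[0]))
hsv=cv2.cvtColor(d["color"],cv2.COLOR_BGR2HSV)
g=cv2.GaussianBlur(cv2.cvtColor(d["color"],cv2.COLOR_BGR2GRAY),(0,0),.8).astype(float)
sat=cv2.GaussianBlur(hsv[...,1],(0,0),.7).astype(float)
def line(P,z):
    W=np.array([onz(d,p,z,t)[:2] for p in P]);vx,vy,x,y=cv2.fitLine(W.astype(np.float32),cv2.DIST_HUBER,0,.0005,.0005).ravel();return round(ang((vx,vy)),2),np.round([x,y],4)
def cross(img,r,lo,hi,sign):
    dx=np.gradient(img[r])[lo:hi]*sign;k=dx.argmax();a=max(k-2,0);w=dx[a:k+3].clip(0);return lo+a+(w*np.arange(len(w))).sum()/w.sum()
print("L",line([(cross(g,r,268,280,1),r) for r in range(108,130)],.045))
print("L2",line([(cross(g,r,268,282,1),r) for r in range(180,230)],.045))
print("R",line([(cross(g,r,356,366,-1),r) for r in range(108,130)],.045))
print("ridge",line([((cross(g,r,308,317,1)+cross(g,r,316,325,-1))/2,r) for r in range(111,131)],.049))
# top manifold edge
def crossv(c,lo,hi):
    dx=np.gradient(g[:,c])[lo:hi];k=dx.argmax();a=max(k-2,0);w=dx[a:k+3].clip(0);return lo+a+(w*np.arange(len(w))).sum()/w.sum()
print("top(+-90)",line([(c,crossv(c,98,112)) for c in range(276,358)],.045))
for nm,rr in [("rim1",range(148,155)),("blk",range(184,209)),("rim2",range(233,238))]:
    m=[((cross(sat,r,296,312,1)+cross(sat,r,322,336,-1))/2,r) for r in rr]; p=np.mean(m,0); print(nm,p,onz(d,p,.11,t))
    
rr=[*range(148,155),*range(162,178),*range(184,209),*range(216,230),*range(233,238)]
print("tee axis",line([((cross(sat,r,296,312,1)+cross(sat,r,322,336,-1))/2,r) for r in rr],.11))
```

```text
L (np.float32(1.44), array([0.5866, 0.2546], dtype=float32))
L2 (np.float32(2.26), array([0.4897, 0.2516], dtype=float32))
R (np.float32(1.19), array([0.5885, 0.1575], dtype=float32))
ridge (np.float32(1.0), array([0.5857, 0.2063], dtype=float32))
top(+-90) (np.float32(-89.11), array([0.6016, 0.2133], dtype=float32))
rim1 [315.92092298 151.        ] [0.56170292 0.20585122 0.11      ]
blk [316.49981126 196.        ] [0.51895418 0.20490356 0.11      ]
rim2 [316.9852259 235.       ] [0.47827904 0.20401807 0.11      ]
tee axis (np.float32(1.33), array([0.5356, 0.2053], dtype=float32))
```

View pics/scene8.png

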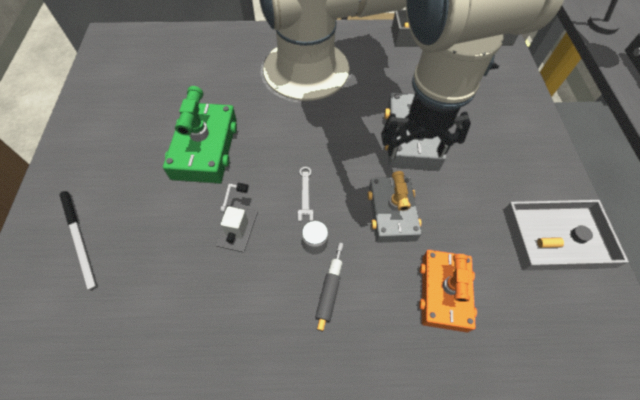

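Emit:
{"api": "arm_command", "payload": {"plan": [[0.1,0,0.9,0,0,0,1],[0.1,0,0.9,0,0,0,1],[0.1,0,0.9,0,0,0,1],[0.1,0,0.9,0,0,0,1],[0.1,0,0.9,0,0,0,1]]}}

```text
clock: 14.5
tool_pos: [0.5043, 0.0227, 0.2452]
tool_rot: [-0.004, 0.707, -0.707, 0.003]
force: [0.5, -0.2, 0.4]
grip_width: -0.002
```

Emit:
{"api": "arm_command", "payload": {"plan": [[0.1,0,0.9,0,0,0,1],[0.1,0,0.9,0,0,0,1],[0.1,0,0.9,0,0,0,1],[0.1,0,0.9,0,0,0,1],[0.1,0,0.9,0,0,0,1]]}}

```text
clock: 15.12
tool_pos: [0.486, -0.1575, 0.2451]
tool_rot: [-0.004, 0.707, -0.707, 0.003]
force: [0.7, -0.3, 0.0]
grip_width: -0.002
```

Emit:
{"api": "arm_command", "payload": {"plan": [[0,0,0,0,1,0,1],[0,0,0,0,1,0,1],[0,0,0,0,0,0,1],[0,0,0,0,0,0,1],[0,0,0,0,0,0,1]]}}

```text
clock: 15.75
tool_pos: [0.4865, -0.1563, 0.2455]
tool_rot: [0.094, 0.701, -0.701, -0.094]
force: [0.7, 0.2, 0.6]
grip_width: 0.0
```

```bash
python3 snap.py 9 wrist side
```

```text
t 15.75 p [ 0.4865 -0.1563  0.2455] zyaw -105.33 down [-1.e-04  0.e+00 -1.e+00] F [0.7 0.2 0.6] T [ 0.018 -0.015  0.017] q [-0.428  0.334  1.622 -0.     1.186  1.411] w 0.0
```

View pics/wrist9.png

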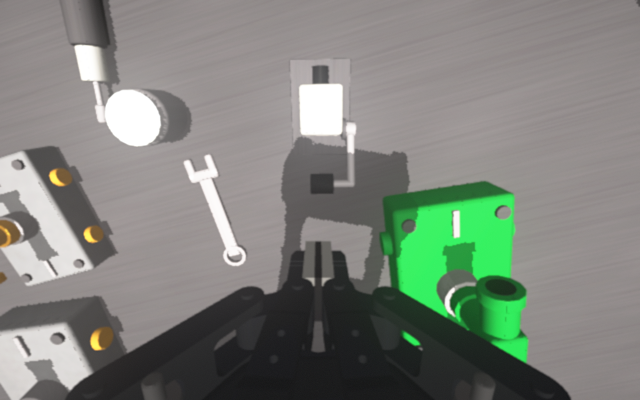

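View pics/side9.png

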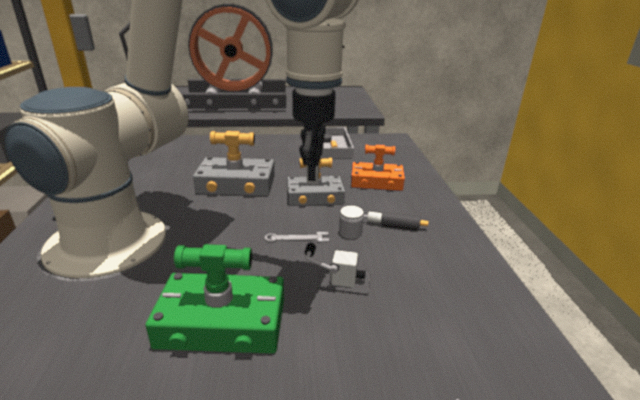

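Run:
```python
from h import *
d=dict(np.load("pics/wrist9.npz"));t=(d["tp"],d["tr"])
M=R.from_quat(d["tr"]).as_matrix()
for uv in [(321,183),(310,183),(333,183)]:
    p=onz(d,uv,.076,t);print("roller",p,(M.T@(p-d["tp"]))/.04)
S=dict(np.load("pics/scene0.npz"));D=dict(np.load("pics/side0.npz"))
r=[ray(S,(242,187.3)),ray(D,(309.6,248)),ray(d,(321,183),t)];print(tri(r))
for uv in [(301,85),(341,85),(342,134),(300,134)]: print(onz(d,uv,.072,t))
# green
for uv,z in [((182,127),.13),((194,95),.14),((235,108),.05),((218,180),.05)]: print("green",onz(S,uv,z))
for uv,z in [((500,290),.13),((385,205),.05),((512,195),.05)]: print("greenw",onz(d,uv,z,t))
```

```text
roller [ 0.48553472 -0.15947142  0.076     ] [1.61747387e-03 4.23867273e+00 8.33677344e-02]
roller [ 0.48857908 -0.14828919  0.076     ] [ 2.13010946e-03  4.23867271e+00 -2.06362719e-01]
roller [ 0.48221361 -0.17167015  0.076     ] [1.05823786e-03 4.23867276e+00 3.99435722e-01]
(array([ 0.48452827, -0.15866438,  0.07607505]), [np.float64(0.0009331694734765885), np.float64(0.0020272914770641946), np.float64(0.0012714391565765255)])
[ 0.58392301 -0.16598145  0.072     ]
[ 0.57379407 -0.20318309  0.072     ]
[ 0.52849031 -0.19308266  0.072     ]
[ 0.53966865 -0.15202524  0.072     ]
green [ 0.34429407 -0.30341856  0.13      ]
green [ 0.2491933  -0.28428835  0.14      ]
green [ 0.21066664 -0.20019771  0.05      ]
green [ 0.44710719 -0.22414372  0.05      ]
greenw [ 0.34927725 -0.30352587  0.13      ]
greenw [ 0.43313839 -0.22345582  0.05      ]
greenw [ 0.40652274 -0.36806129  0.05      ]
```

Emit:
{"api": "arm_command", "payload": {"plan": [[0.05,0.7,0.08,0,0,0,1],[0,0.7,0,0,0,0,1],[0,0.7,0,0,0,0,1],[0,0.7,0,0,0,0,1],[0,0.7,0,0,0,0,1]]}}

```text
clock: 16.48
tool_pos: [0.4838, -0.159, 0.1048]
tool_rot: [-0.095, -0.701, 0.701, 0.095]
force: [1.1, 0.4, 0.2]
grip_width: -0.001
```

```bash
python3 snap.py 10 wrist side;python3 - <<'E'
import cv2
a=cv2.imread("pics/side10.png");cv2.imwrite("pics/s10c.png",cv2.resize(a[150:300,240:400],None,fx=4,fy=4,interpolation=cv2.INTER_CUBIC))
E
```

```text
t 16.48 p [ 0.4838 -0.159   0.1048] zyaw -105.4 down [ 4.e-04 -2.e-04 -1.e+00] F [1.1 0.4 0.2] T [-0.07   0.055  0.039] q [-0.435  0.528  1.781 -0.     0.832  1.405] w -0.001
```

View pics/wrist10.png

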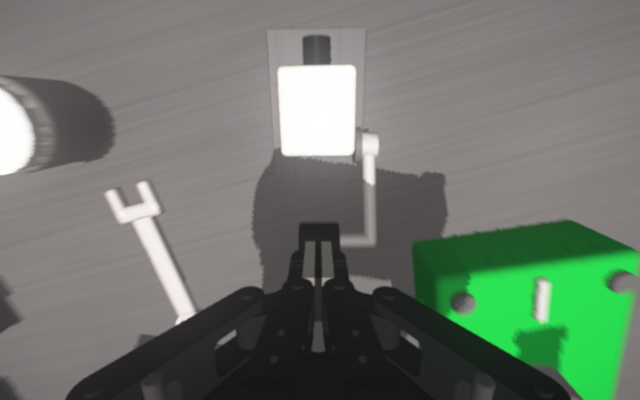

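View pics/s10c.png

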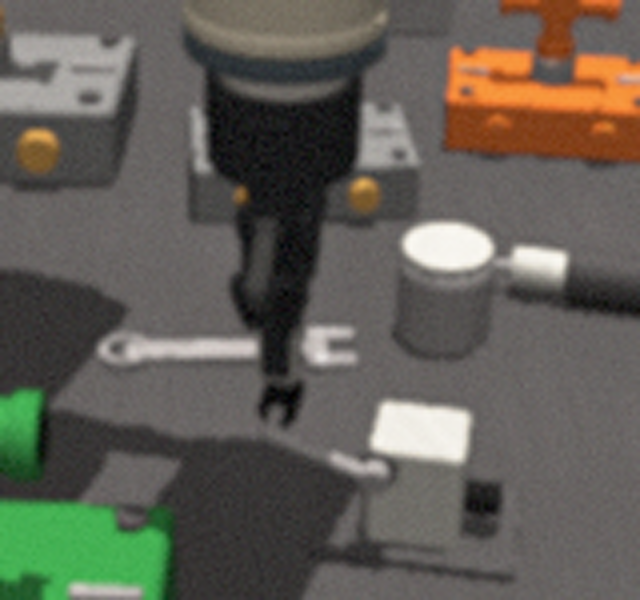

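Emit:
{"api": "arm_command", "payload": {"plan": [[0,0.14,0,0,0,0,1],[0,0.14,0,0,0,0,1],[0,0.14,0,0,0,0,1],[0,0.14,0,0,0,0,1],[0,0.1,0,0,0,0,1]]}}

```text
clock: 17.2
tool_pos: [0.4836, -0.1589, 0.079]
tool_rot: [0.095, 0.701, -0.701, -0.095]
force: [-2.0, 0.2, 3.1]
grip_width: 0.003
```

```bash
python3 snap.py 11 wrist side
```

```text
t 17.2 p [ 0.4836 -0.1589  0.079 ] zyaw -105.45 down [-2.e-04  1.e-04 -1.e+00] F [-2.   0.2  3.1] T [0.152 0.383 0.003] q [-0.435  0.572  1.801 -0.     0.769  1.406] w 0.003
```

Emit:
{"api": "arm_command", "payload": {"plan": [[0,0.05,0,0,0,0,1],[0,0.05,0,0,0,0,1],[0,0.05,0,0,0,0,1],[0,0.03,0,0,0,0,1],[0,0,0,0,0,0,1]]}}

```text
clock: 17.92
tool_pos: [0.4836, -0.1589, 0.0719]
tool_rot: [0.095, 0.701, -0.701, -0.095]
force: [-2.1, 0.8, 3.5]
grip_width: 0.001
```

```bash
python3 snap.py 12 wrist side;python3 - <<'E'
import cv2
a=cv2.imread("pics/side12.png");cv2.imwrite("pics/s12c.png",cv2.resize(a[150:300,240:400],None,fx=4,fy=4,interpolation=cv2.INTER_CUBIC))
E
```

```text
t 17.93 p [ 0.4836 -0.1589  0.0719] zyaw -105.45 down [-2.e-04  1.e-04 -1.e+00] F [-2.1  0.8  3.5] T [0.115 0.474 0.003] q [-0.435  0.584  1.805 -0.     0.753  1.406] w 0.001
```

View pics/s12c.png

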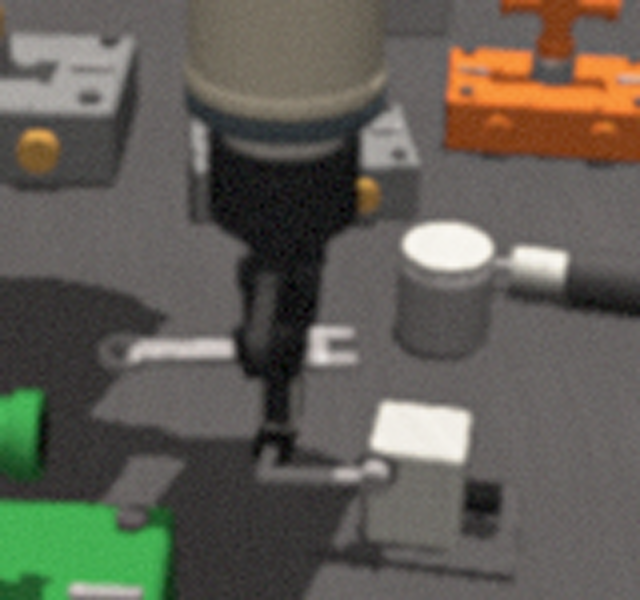

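View pics/wrist12.png

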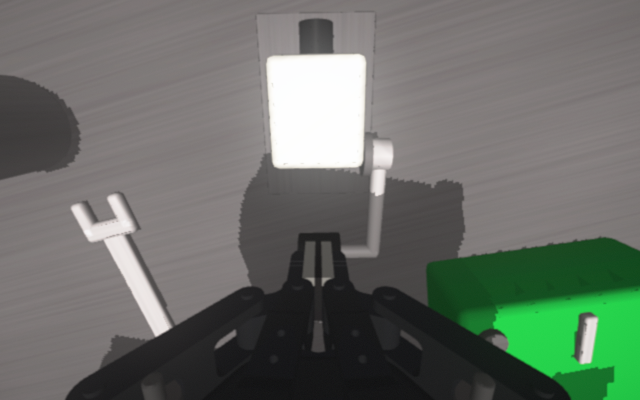

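Emit:
{"api": "arm_command", "payload": {"plan": [[0,0.03,0,0,0,0,1],[0,0.03,0,0,0,0,1],[0,0.02,0,0,0,0,1],[0,0,0,0,0,0,1],[0,0,0,0,0,0,1]]}}

```text
clock: 18.65
tool_pos: [0.4837, -0.1589, 0.0689]
tool_rot: [0.095, 0.701, -0.701, -0.095]
force: [-1.8, -0.1, 3.6]
grip_width: -0.0
```

Emit:
{"api": "arm_command", "payload": {"plan": [[0,0.03,0,0,0,0,1],[0,0,0,0,0,0,1],[0,0,0,0,0,0,1],[0,0,0,0,0,0,1],[0,0,0,0,0,0,1]]}}

```text
clock: 19.27
tool_pos: [0.4837, -0.1589, 0.0677]
tool_rot: [-0.095, -0.701, 0.701, 0.095]
force: [-3.1, 0.3, 3.9]
grip_width: 0.002
```

Emit:
{"api": "arm_command", "payload": {"plan": [[0,0.03,0,0,0,0,1],[0,0,0,0,0,0,1],[0,0,0,0,0,0,1],[0,0,0,0,0,0,1],[0,0,0,0,0,0,1]]}}

```text
clock: 19.9
tool_pos: [0.4838, -0.159, 0.067]
tool_rot: [-0.095, -0.701, 0.701, 0.095]
force: [-5.0, 1.0, 18.3]
grip_width: -0.001
```

Emit:
{"api": "arm_command", "payload": {"plan": [[0,0.03,0,0,0,0,1],[0,0,0,0,0,0,1],[0,0,0,0,0,0,1],[0,0,0,0,0,0,1],[0,0,0,0,0,0,1]]}}

```text
clock: 20.52
tool_pos: [0.4838, -0.159, 0.0665]
tool_rot: [-0.095, -0.701, 0.701, 0.095]
force: [-8.1, 3.4, 39.1]
grip_width: -0.002
```

```bash
python3 snap.py 13 wrist side;python3 - <<'E'
import cv2
a=cv2.imread("pics/side13.png");cv2.imwrite("pics/s13c.png",cv2.resize(a[230:300,290:380],None,fx=7,fy=7,interpolation=cv2.INTER_CUBIC))
E
```

```text
t 20.52 p [ 0.4838 -0.159   0.0665] zyaw -105.45 down [ 1.e-03 -5.e-04 -1.e+00] F [-8.1  3.4 39.1] T [ 0.59   1.635 -0.046] q [-0.435  0.593  1.809 -0.     0.738  1.406] w -0.002
```

View pics/s13c.png

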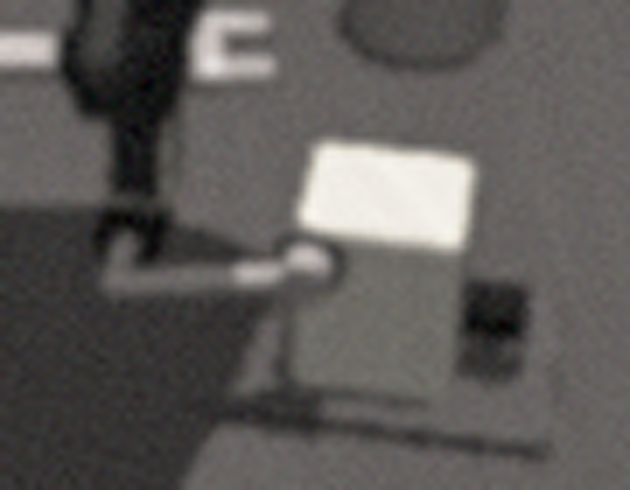

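End stop reached at TCP z 0.067 (force rises from 4 N to 18–39 N), past the click. I'll lift off.

Emit:
{"api": "arm_command", "payload": {"plan": [[0,-0.1,0,0,0,0,1],[0,-0.3,0,0,0,0,1],[0,-0.4,0,0,0,0,1],[0,-0.8,0,0,0,0,1],[0,-0.8,0,0,0,0,1]]}}

```text
clock: 21.25
tool_pos: [0.4837, -0.1589, 0.1625]
tool_rot: [0.095, 0.701, -0.701, -0.095]
force: [-0.5, 0.9, 0.2]
grip_width: -0.001
```

Emit:
{"api": "arm_command", "payload": {"plan": [[0,-0.8,0,0,0,0,1],[0,-0.8,0,0,0,0,1],[0,-0.8,0,0,0,0,1],[0,0,0,0,0,0,1],[0,0,0,0,0,0,1]]}}

```text
clock: 21.88
tool_pos: [0.4835, -0.1588, 0.257]
tool_rot: [0.095, 0.701, -0.701, -0.095]
force: [-0.4, 0.2, -0.6]
grip_width: 0.005
```

```bash
python3 snap.py 14 wrist side scene;python3 - <<'E'
import cv2,numpy as np
a=cv2.imread("pics/side14.png");b=cv2.imread("pics/scene14.png")
x=cv2.resize(a[140:300,250:440],(570,480));y=cv2.resize(b[160:260,200:440],None,fx=3.2,fy=3.2)
cv2.imwrite("pics/s14c.png",x);cv2.imwrite("pics/c14.png",y)
E
```

```text
t 21.88 p [ 0.4835 -0.1588  0.257 ] zyaw -105.45 down [-2.e-04  1.e-04 -1.e+00] F [-0.4  0.2 -0.6] T [-0.005 -0.065  0.054] q [-0.435  0.318  1.611  0.     1.213  1.406] w 0.005
```

View pics/s14c.png

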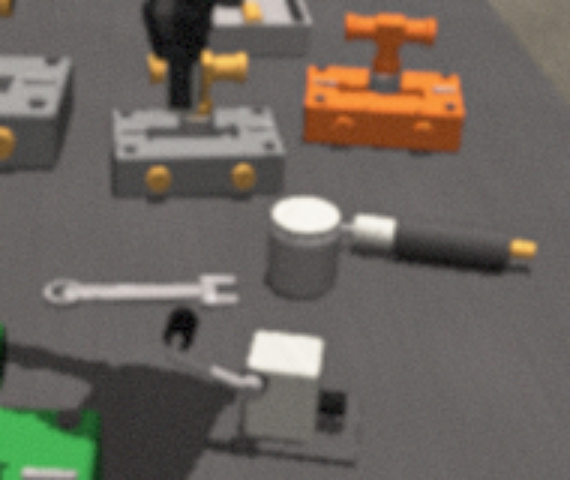

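View pics/c14.png

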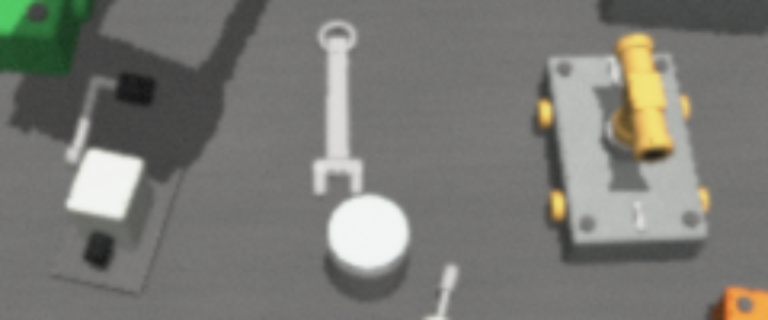

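The roller is back up, the tee lies along the ridges, and the spanner, can and grinder have not moved. I'm handing in.

```bash
python3 -c "
from plant import manip
print(manip.finish_job())"
```

```text
the job is handed in; nothing more can be done
None
```

The job is done and handed in at about 22 s of the 64 s allowed; no verdict came back.

- **Tee:** I gripped it once and turned it about 147° clockwise in all. It ran freely until somewhere between about 116° and 126°, where the torque jumped. That puts the line-up 0.37 to 0.55 rad after seating, inside the stated range. I kept turning against the stiffness, reading 0.54 N m on the last moving step. After letting go, the wrist image put the tee at 1.3° and the ridges at 1.0°. One wrist-image edge fit disagreed, at 2.3°, on a partly shadowed edge; the other edge fits gave 0.9 to 1.4°.
- **Torque check:** While holding still after seating, the torque read only 0.23 to 0.37 N m. I took the moving reading as the one that counts.
- **Limit switch:** I pressed the roller down with closed fingers at about 4 N. The force then rose to 18 N and 39 N at the end stop, which is past the click point. I did not see or hear the click itself. The 39 N was on the fingertips and measured at the wrist. After I lifted away, the side picture showed the roller back at rest.
- **Final state:** In the last pictures the spanner, can and die grinder show no visible movement, and the arm was clear of everything.

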